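# Load and clamp the jar shaker

### The arm

A 6-joint arm with a two-finger parallel gripper is mounted at the origin on a cart in front of the work surface, level with it; the furniture and walls round the work are solid. World frame = base frame: x ahead of the robot, y to its left, z up, the work surface at z = 0. Lengths are in mm, angles in rad, forces in N, time in s.
With the tool pointing down it reaches from about 400 to 925 mm from the base axis. Payload 12.5 kg.
Tool frame: the origin (TCP) lies on the front face of the gripper's body, between the roots of the fingers; the fingertips stand 78 mm ahead of it and the grasp point (between the pads) lies 59 mm ahead of it (env.nose_length is the distance from the TCP to the fingertips, in mm); z points along the fingers, y is the line along which they close (so a half turn about z gives the same grasp; the last joint's range is limited). The gripper opens to 95 mm and grips with 3 to 60 N. Pads are 20 mm wide; open, the fingers measure 119 mm over their backs; the gripper's body (75 mm by 180 mm) begins 59 mm behind the grasp point.
Start: joints at [1.073, 0.491, 1.559, -0, 1.092, -0.106], TCP at [238.64, 577.658, 292.261] pointing down, gripper open.
Joint ranges: [-3.1, 3.1], [-0.84, 2.19], [0.05, 2.79], [-1.13, 4.28], [0.06, 2.93], [-2.69, 2.69]. Speed limits (rad/s): [2.22, 2.22, 2.79, 3.14, 3.14, 3.14].

### API

Orientations are given as [roll, pitch, yaw] about the fixed x, y, z axes, in that order (R = Rz(yaw) Ry(pitch) Rx(roll)).
In Python, from cell import env gives the robot as it stands.
- The arm moves only by the tool jog_arm, never from a script. Its argument "motion" is a list of rows, each a list of 7 numbers: the turn, a rotation vector about the tool's x, y, z in degrees, then the shift along the tool's x, y, z in mm, then the finger opening in mm, from 0 to 95.1. In form: [[wx, wy, wz, x, y, z, hand], ...]. A call has 1 to 10 rows; each row shifts and turns the commanded pose from where the row before left it, along the tool's axes as they then stand; what a row does not reach is not made up. A row lasts 1/8 s, in which the tool goes at most 62.5 mm and 10.7 degrees, less where a joint would pass 70% of its speed; a pose out of reach is approached as far as the arm can. A call is refused whole if a number of a shift passes 62.5 or a number of a turn 10.7, either way. A call with a gripper value outside its range is refused whole. The fingers move at their own pace and stop on an object; the grip force is fixed at half the most. Time passes only in rows, so rows that do not move let the fingers close. It gives the time, the measured TCP pose, the force, the opening and the grip force at its end, in the units of the state.
- env.state(): the state, without advancing time (a new reading comes with each control period).
- env.read_camera(name): name is "scene" or "side" or "wrist"; returns a dict with "color" (480x640x3 uint8, red, green, blue), "z_map" (480x640 float32, mm along the optical axis (not along the pixel's ray), 0 where there is no reading), "camera_matrix" (3x3 intrinsics, pixels), "world_to_cam" (4x4, takes a point from world to camera coordinates). Camera axes: x right, y up, looking along -z (the intrinsics and any distortion apply to the point x, -y, -z); pixel columns grow to the right and rows downward; lengths in mm; the calibration is good to about 2 mm. A picture is of the moment at which its call begins.
- env.job_done(): hands the job in; it is judged then, once.
Trained networks look in the newest picture that a camera, given by its name, has taken for a name from the list of things; names that differ only in an ending like _2 or _b are one class to them, and where a whole thing is asked for, a point or a joint stands for the part that bears it (a point fixed in the world has none). Each returns a list of dicts, best first, with "score" (0 to 1); they miss things now and then, are a little off and sometimes report something else, mostly with a low value. They report only what shows in the picture. A call takes as long as a camera call. They do not tell look-alikes from the thing itself.
- env.recognise(camera, thing): "location" ([column, row] in pixels, amid what is visible of it).
The state is a dict: "t": time; "joints": joint angles; "qvel": joint speeds; "tau": joint torques, N m; "eef_pos": TCP position; "tcp_rot": TCP orientation; "ft_force": force on the tool from outside, world axes, zero at the start; "moment": the same for the moment, N m; "opening": opening from 0.0 (shut) to 1.0 (fully open); "grip_force": force on a finger pad.
Only numpy, scipy, OpenCV 4.12 (cv2) and the standard library are available. Lean on these libraries where they do the work, as an engineer would, in place of code of your own. Each camera call takes 0.05 s, during which the arm holds its last target. There are 200 camera calls.

### The job

Load the bench shaker for mixing the colour jars: first turn its speed knob fully anticlockwise to off, then flip the red cam lever open, stand every colour jar that is on the table upright in the lane between the fence and the orange pad, and turn the brass adjusting nut clockwise until its pointer is in the green band. Then flip the lever fully closed so that the jars are clamped against the fence, leaving the tape, the tile and the rib where they are.

Things in the scene. Friction and masses are not known exactly. Their poses are not given: they have to be found in the camera images.
- shaker: Blue bench jar shaker, fixed: bed 225 x 330 mm, top 14 mm above the table. Origin at table level under the bed (bed from x -120 to +105, y -180 to +150 mm); z up, at yaw 0 x points away from the robot, y left. Far side: jar lane along y between an aluminium fence (moved by the nut) and an orange sprung pad (moved by the lever). Near side, from left to right: red cam lever, brass nut, black speed knob.
- lane (a point): Middle of the jar lane's floor (shaker x +53, y -15 mm; 14 mm above the table). Low end walls (30 mm above the table) at shaker y -144 and +114 mm. Jar centres belong between y -120 and +90 mm, e.g. at -105, -45, +15, +75. With lever open and nut loose the lane is 60 to 62 mm wide. Clamped jars stand at about shaker x +51 mm.
- fence_face (a point): Middle of the fence's top edge on the lane side, 44 mm above the table; the fence is 252 mm long, 10 mm thick. The nut draws it towards the pad (along the shaker's -x) by 4 mm per rad: face at shaker x +85 mm with the nut at 0, +75 at 2.6.
- pad_face (a point): Middle of the orange pad's top edge on the lane side, 42 mm above the table; 240 mm long (shaker y -135 to +105). Face at shaker x +23 mm with the lever open; closing the lever moves it 8 mm towards the fence, so it pushes the jars against the fence through a light spring (about 6 N with the nut in the green band).
- lever (a joint): Red cam quick-release lever; hinge along the shaker's x at shaker x -85, y +45 mm, 46 mm above the table. 0 = closed: level, pointing to the shaker's +y (left). Grows as it is lifted; 1.57 = upright, 1.75 = stop of the open side, leaning a little past upright. Stiff (0.1 N m): stays where it is left. Starts closed.
- lever_tip (a point): Centre of the red crossbar at the lever's end, 75 mm from the hinge: 16 mm in diameter, 24 mm long, along the shaker's x. It can be pinched across its end faces (fingers closing along the shaker's x) and turns in the grip as the lever swings.
- nut (a joint): Brass wing nut for the clamp tension; vertical axis at shaker x -80, y -50 mm. 0 = loose; grows clockwise seen from above (tightens); stop at 3.2 rad. The green band on its black dial (on the robot's side) spans 2.2 to 3.0, middle 2.6. At value v the white pointer and wings lie at angle 5.74 - v from the shaker's +x (anticlockwise). Stiff (0.05 N m). Starts at 0 to 0.6.
- nut_grip (a point): On the nut's axis at gripping height, 48 mm above the table. The wings form one bar 46 mm long, 11 mm thick, from 30 to 58 mm above the table; the point's x axis points along it to the white pointer.
- speed_knob (a joint): Black speed knob; vertical axis at shaker x -80, y -140 mm. 0 = off, its anticlockwise end stop; grows clockwise seen from above, to 4.5. Starts at 0.7 to 2.3. Light (0.04 N m), stays put. At value v its grip bar lies at angle -v from the shaker's x axis; the white mark is at the end that points to the shaker's -x when off.
- speed_knob_grip (a point): On the knob's axis at gripping height, 51 mm above the table. The grip is a bar 42 mm long, 14 mm thick, from 36 to 58 mm above the table over a round skirt 44 mm wide; the point's x axis lies along the bar.
- jar_0: Small jar of ceramic colour with a white lid and a blue band: upright cylinder, 48 mm in diameter, 58 mm high, about 0.1 kg; the lid is the top 12 mm and as wide as the jar. Origin at the centre of its underside, z up. May be absent (3 or all 4 of the jars are there).
- jar_1: Small jar of ceramic colour with a black lid and an orange band: upright cylinder, 48 mm in diameter, 58 mm high, about 0.1 kg; the lid is the top 12 mm and as wide as the jar. Origin at the centre of its underside, z up. May be absent (3 or all 4 of the jars are there).
- jar_2: Small jar of ceramic colour with a white lid and a green band: upright cylinder, 48 mm in diameter, 58 mm high, about 0.1 kg; the lid is the top 12 mm and as wide as the jar. Origin at the centre of its underside, z up. May be absent (3 or all 4 of the jars are there).
- jar_3: Small jar of ceramic colour with a black lid and a yellow band: upright cylinder, 48 mm in diameter, 58 mm high, about 0.1 kg; the lid is the top 12 mm and as wide as the jar. Origin at the centre of its underside, z up. May be absent (3 or all 4 of the jars are there).
- tape: Roll of masking tape lying flat, 99 mm wide, 25 mm high; a bystander. Origin under its centre.
- tile: Glaze test tile lying flat, 72 x 50 x 10 mm; a bystander. Origin under its centre.
- rib: Wooden potter's rib lying flat, 69 x 99 x 8 mm; a bystander. Origin under its centre.
Things that resemble listed ones, but are neither listed nor needed, are in the scene too. What is shaped like the jar_1 but turquoise is not meant. Leave any turquoise look-alike of the jar_3 alone.

How it is judged (in metres and radians):
On the way, in this order (a step that is already met when the one before it is completed fails the run):
1. the speed knob is at its off stop (value of joint speed_knob below 0.12 rad), for 0.2 s.
2. with the knob off, the cam lever is flipped open (value of joint speed_knob below 0.12 rad and value of joint lever above 1.3 rad), for 0.2 s.
3. with the lever still open, all jars stand in the lane and the nut's pointer is in the green band (value of joint lever above 1.2 rad and value of joint nut between 2.2 and 3 rad and x of jar_0 in the frame of shaker between 0.04 and 0.068 m and y of jar_0 in the frame of shaker between -0.122 and 0.092 m and z of jar_0 in the frame of shaker between 0.01 and 0.019 m and angle between each of jar_0, jar_1, jar_2, jar_3's own z axis and vertical below 0.12 rad and x of jar_1 in the frame of shaker between 0.04 and 0.068 m and y of jar_1 in the frame of shaker between -0.122 and 0.092 m and z of jar_1 in the frame of shaker between 0.01 and 0.019 m and x of jar_2 in the frame of shaker between 0.04 and 0.068 m and y of jar_2 in the frame of shaker between -0.122 and 0.092 m and z of jar_2 in the frame of shaker between 0.01 and 0.019 m and x of jar_3 in the frame of shaker between 0.04 and 0.068 m and y of jar_3 in the frame of shaker between -0.122 and 0.092 m and z of jar_3 in the frame of shaker between 0.01 and 0.019 m), for 0.2 s.
At the end, for the whole second after the job is handed in: Knob within 0.12 rad of off, lever under 0.12 rad, nut between 2.2 and 3.0 rad (green band), every jar present upright on the bed, at rest, clamped to the fence (centre within 4 mm of x = +51 mm, y -122 to +92 mm in the shaker frame), nothing held (value of joint each of speed_knob, lever below 0.12 rad and value of joint nut between 2.2 and 3 rad and x of jar_0 in the frame of shaker between 0.047 and 0.055 m and y of jar_0 in the frame of shaker between -0.122 and 0.092 m and z of jar_0 in the frame of shaker between 0.01 and 0.019 m and angle between each of jar_0, jar_1, jar_2, jar_3's own z axis and vertical below 0.12 rad and x of jar_1 in the frame of shaker between 0.047 and 0.055 m and y of jar_1 in the frame of shaker between -0.122 and 0.092 m and z of jar_1 in the frame of shaker between 0.01 and 0.019 m and x of jar_2 in the frame of shaker between 0.047 and 0.055 m and y of jar_2 in the frame of shaker between -0.122 and 0.092 m and z of jar_2 in the frame of shaker between 0.01 and 0.019 m and x of jar_3 in the frame of shaker between 0.047 and 0.055 m and y of jar_3 in the frame of shaker between -0.122 and 0.092 m and z of jar_3 in the frame of shaker between 0.01 and 0.019 m and linear speed of each of jar_0, jar_1, jar_2, jar_3 below 0.02 m/s); the robot touches nothing.
It fails at once if the tape is pushed away (over 30 mm) (distance of tape from where it was at the start of the episode above 0.03 m).
It fails at once if the tile is pushed away (over 30 mm) (distance of tile from where it was at the start of the episode above 0.03 m).
It fails at once if the rib is pushed away (over 30 mm) (distance of rib from where it was at the start of the episode above 0.03 m).
Of jar_0, jar_1, jar_2, jar_3 only 3 to 4 are there at a start; the rules pass over those that are not, and their reading is None.
At some moment in a run one of jar_0, jar_1, jar_2, jar_3 may be knocked a few centimetres aside while the robot is not near it.
Once in a run the grip may slacken for a moment while it holds something.
It also fails if it takes over 210 s, if anything falls off the work surface, if the arm or the gripper's body presses on something with over 40 N, if the wrist force passes 120 N, or if a joint passes its speed limit or range.

## Working session

There is one attempt and no reset: what is moved stays moved. The work goes in short steps, Python scripts to look and compute and a tool call to move; the robot and the scene stay as the last step left them, time stands still between calls to the robot, and variables do not carry over. Pictures are saved under pics/ and viewed, at most 14 in all, crops included, and the job is handed in when it is done.

Besides the shell and the picture viewer there is one more tool, called as name(argument=value, ...), one argument or row to a line, values as JSON. jog_arm: Moves the arm, as the interface text tells. Its arguments: {"type":"object","properties":{"motion":{"type":"array"}},"required":["motion"]}

```bash
mkdir -p pics; ls; cat > h.py <<'E'
import numpy as np, cv2
from cell import env
def cam(n):
    c=env.read_camera(n); return c
def save(c,f): cv2.imwrite('pics/'+f,c['color'][:,:,::-1])
def pts(c):
    """world xyz for each pixel"""
    K=c['camera_matrix']; z=c['z_map']; v,u=np.mgrid[:480,:640]
    P=np.stack([(u-K[0,2])/K[0,0]*z, -(v-K[1,2])/K[1,1]*z, -z, np.ones_like(z)],-1)
    W=P@np.linalg.inv(c['world_to_cam']).T
    W[z==0]=np.nan
    return W[...,:3]
def proj(c,p):
    q=c['world_to_cam']@np.append(p,1); K=c['camera_matrix']
    return K[0,0]*q[0]/-q[2]+K[0,2], K[1,1]*-q[1]/-q[2]+K[1,2]
E
python3 - <<'E'
from h import *
print(env.state())
for n in ['scene','side','wrist']:
    c=cam(n); save(c,n+'0.png'); print(n,c['world_to_cam'].round(2).tolist(), c['camera_matrix'].tolist())
    W=pts(c)
    for t in ['shaker','lever_tip','nut_grip','speed_knob_grip','fence_face','pad_face','jar_0','jar_1','jar_2','jar_3','tape','tile','rib']:
        for r in env.recognise(n,t)[:5]:
            u,v=map(int,r['location']); 
            if 0<=u<640 and 0<=v<480: print(t,round(r['score'],2),(u,v),W[v,u].round(0),c['color'][v,u])
E
```

```text
pics
{'t': 0.0, 'joints': array([ 1.07338115e+00,  4.91575650e-01,  1.55946694e+00, -2.52372098e-05,
        1.09170265e+00, -1.05561867e-01]), 'qvel': array([ 0.00126568,  0.00107739, -0.00063296, -0.00197594,  0.00061357,
       -0.00063477]), 'tau': array([-1.11886304e-03, -6.12631202e+01, -2.58179140e+01,  6.92363572e-02,
        4.82474989e-02, -4.02597516e-05]), 'eef_pos': array([238.57067799, 577.49735205, 291.64568219]), 'tcp_rot': array([-3.14044413e+00, -9.91852386e-05,  2.74975094e+00]), 'ft_force': array([-0.40557413, -0.22981586,  0.25981385]), 'moment': array([-0.02345768,  0.00174532,  0.00352902]), 'grip_force': 0.0, 'opening': 1.0009872950579002}
scene [[0.8, -0.6, 0.0, -311.95], [0.37, 0.49, 0.79, -348.35], [-0.48, -0.63, 0.61, -1253.89], [0.0, 0.0, 0.0, 1.0]] [[551.2040068077966, 0.0, 316.4179656982078], [0.0, 551.2040068077966, 242.53200448463514], [0.0, 0.0, 1.0]]
shaker 0.58 (375, 307) [535. -67.  15.] [ 26  80 165]
lever_tip 0.72 (331, 289) [461.  28.  51.] [ 93  61 101]
lever_tip 0.68 (403, 285) [633. -69.  41.] [8 8 7]
nut_grip 0.53 (255, 242) [414. 329.  45.
[... 3447 characters left out ...]
9.] [ 76 147 146]
tape 0.65 (263, 266) [719. 239.  -1.] [217 211 205]
tile 0.65 (250, 308) [708. 412.   9.] [133 146 143]
tile 0.5 (353, 366) [450. 557.   8.] [146 121 100]
rib 0.6 (351, 368) [454. 561.   5.] [191 174 154]
wrist [[0.38, 0.92, 0.0, -624.9], [-0.89, 0.37, -0.28, 31.41], [-0.26, 0.11, 0.96, -391.88], [0.0, 0.0, 0.0, 1.0]] [[423.14134933264353, 0.0, 322.60175054944585], [0.0, 423.14134933264353, 245.29341249433708], [0.0, 0.0, 1.0]]
jar_0 0.96 (189, 443) [412. 353.  15.] [78 77 74]
jar_1 0.96 (189, 443) [412. 353.  15.] [78 77 74]
jar_2 0.96 (189, 443) [412. 353.  15.] [78 77 74]
jar_3 0.96 (189, 443) [412. 353.  15.] [78 77 74]
rib 0.83 (375, 421) [466. 544.   9.] [140 113  82]
```

```bash
python3 - <<'E'
import cv2
a=cv2.imread('pics/scene0.png'); 
cv2.imwrite('pics/sceneA.png',cv2.resize(a[180:380,190:457],(800,600),interpolation=cv2.INTER_CUBIC))
a=cv2.imread('pics/side0.png'); 
cv2.imwrite('pics/sideA.png',cv2.resize(a[160:400,180:500],(800,600),interpolation=cv2.INTER_CUBIC))
E
```

```text
(no output)
```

View pics/sceneA.png

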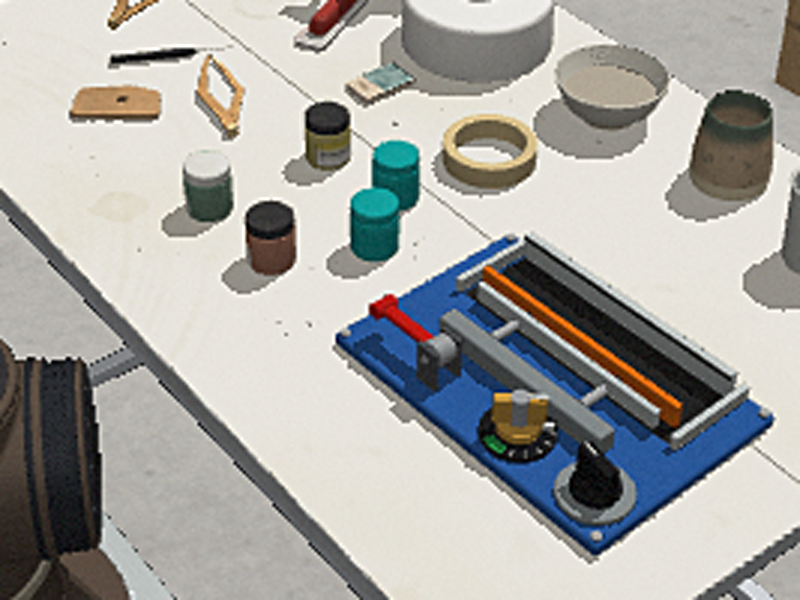

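View pics/sideA.png

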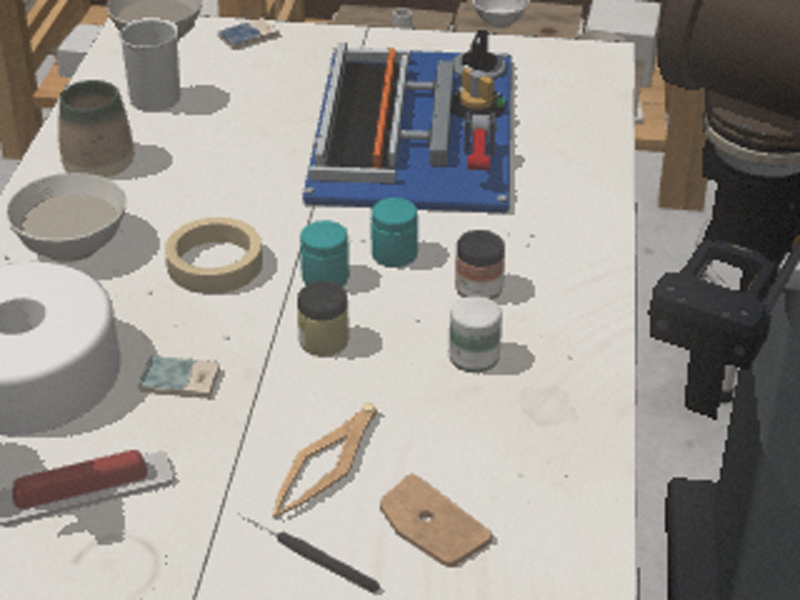

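Three jars are present: green (scene crop 208,185), orange (270,237) and yellow (327,135). There are also two turquoise look-alikes at (395,175) and (375,225). The shaker has the lever at left, the nut in the middle and the knob at right. Next I measure the poses.

```bash
cat >> h.py <<'E'
def jars(W,col):
    out=[]
    m=(W[...,2]>52)&(W[...,2]<64)&(W[...,0]>330)&(W[...,0]<800)&(W[...,1]>-400)&(W[...,1]<520)
    n,l,s,_=cv2.connectedComponentsWithStats(m.astype(np.uint8))
    for i in range(1,n):
        if s[i,4]<25: continue
        p=W[l==i]; 
        (cx,cy),r=cv2.minEnclosingCircle(p[:,:2].astype(np.float32))
        out.append((s[i,4],round(float(cx)),round(float(cy)),round(float(r)),p[:,2].max().round(),np.median(col[l==i],0).tolist()))
    return out
E
python3 - <<'E'
from h import *
allb=[]
for n in ['scene','side']:
    c=cam(n); W=pts(c); col=c['color'].astype(int)
    for j in jars(W,col): print(n,j)
    blue=(col[...,2]>col[...,0]+50)&(col[...,2]>col[...,1]+30)&(W[...,2]<22)&(W[...,2]>6)&(W[...,0]<800)&(W[...,1]<150)
    p=W[blue]; print('blue',len(p),np.median(p[:,2])); r=cv2.minAreaRect(p[:,:2].astype(np.float32)); print(r, cv2.boxPoints(r).round(0).tolist())
    for nm,ctr in [('nut',(470,-95)),('knob',(473,-172))]:
        q=W.reshape(-1,3); k=(np.hypot(q[:,0]-ctr[0],q[:,1]-ctr[1])<40)&(q[:,2]>36)&(q[:,2]<66); q=q[k]
        print(nm,len(q),q[:,:].mean(0).round(1),cv2.minAreaRect(q[:,:2].astype(np.float32)))
E
```

```text
scene (np.int32(90), 793, 407, 65, np.float64(64.0), [123.5, 122.0, 119.0])
scene (np.int32(118), 579, 334, 25, np.float64(63.0), [51.0, 51.0, 51.0])
scene (np.int32(131), 590, 240, 27, np.float64(64.0), [17.0, 158.0, 156.0])
scene (np.int32(140), 433, 339, 28, np.float64(64.0), [219.5, 217.5, 210.0])
scene (np.int32(146), 530, 189, 28, np.float64(64.0), [19.0, 159.0, 157.0])
scene (np.int32(154), 434, 235, 27, np.float64(64.0), [53.0, 52.0, 52.0])
scene (np.int32(28), 453, 74, 12, np.float64(56.0), [186.0, 22.0, 19.0])
scene (np.int32(95), 456, 2, 20, np.float64(63.0), [87.0, 93.0, 97.0])
scene (np.int32(93), 467, -96, 22, np.float64(64.0), [154.0, 144.0, 75.0])
scene (np.int32(99), 472, -184, 22, np.float64(63.0), [21.0, 22.0, 20.0])
blue 2959 14.577741048762846
((600.7708740234375, -75.86930847167969), (355.6816101074219, 380.5441589355469), 3.594405174255371) [[411.0, 103.0], [435.0, -277.0], [790.0, -255.0], [766.0, 125.0]]
nut 233 [473.7 -95.8  48.4] ((481.22259521484375, -97.4080810546875), (59.49029541015625, 52.69004821777344), 15.794201850891113)
knob 172 [ 472.1 -184.6   5
[... 538 characters left out ...]
73.0, 72.0])
side (np.int32(212), 582, 341, 26, np.float64(61.0), [75.0, 74.0, 72.0])
side (np.int32(219), 433, 345, 28, np.float64(61.0), [202.0, 200.0, 196.0])
side (np.int32(161), 784, 445, 54, np.float64(64.0), [120.0, 118.0, 116.0])
blue 1214 12.728662144755447
((539.8382568359375, -49.680633544921875), (221.33155822753906, 332.83966064453125), 3.332017660140991) [[420.0, 110.0], [439.0, -222.0], [660.0, -209.0], [641.0, 123.0]]
nut 127 [472.8 -86.8  47.9] ((478.61968994140625, -90.49488830566406), (34.98542404174805, 64.0470962524414), 74.18544006347656)
knob 60 [ 474.7 -171.5   50.2] ((474.15802001953125, -178.4376983642578), (55.24691390991211, 14.666863441467285), 78.50791931152344)
```

jog_arm(
  motion=[
    [0,0,0,-41.2,-35.2,0,95],
    [0,0,0,-41.2,-35.2,0,95],
    [0,0,0,-41.2,-35.2,0,95],
    [0,0,0,-41.2,-35.2,0,95],
    [0,0,0,-41.2,-35.2,0,95],
    [0,0,0,-41.2,-35.2,0,95],
    [0,0,0,-41.2,-35.2,0,95],
    [0,0,0,-41.2,-35.2,0,95],
    [0,0,0,-41.2,-35.2,0,95],
    [0,0,0,-41.2,-35.2,0,95],
  ],
)

```text
t: 3.45
eef_pos: [485.7, 93.3, 292.5]
tcp_rot: [3.141, 0.001, 2.75]
ft_force: [0.6, 0.6, -0.4]
opening: 0.999
grip_force: 0.0
```

jog_arm(
  motion=[
    [0,0,0,-41.2,-35.2,0,95],
    [0,0,0,-41.2,-35.2,0,95],
    [0,0,0,-41.2,-35.2,0,95],
    [0,0,10.7,0,0,0,95],
    [0,0,10.7,0,0,0,95],
    [0,0,10.7,0,0,0,95],
    [0,0,10.7,0,0,0,95],
    [0,0,10.7,0,0,0,95],
    [0,0,10.7,0,0,0,95],
    [0,0,0,0,0,0,95],
  ],
)

```text
t: 4.7
eef_pos: [558.9, -49.8, 292.3]
tcp_rot: [3.142, -0.0, 1.631]
ft_force: [-0.7, 0.2, 1.0]
opening: 1.003
grip_force: 0.0
```

```bash
python3 - <<'E'
from h import *
s=env.state(); print(s['t'],s['eef_pos'],s['tcp_rot'],s['joints'])
c=cam('wrist'); W=pts(c); col=c['color'].astype(int)
im=c['color'][:,:,::-1].copy()
cv2.imwrite('pics/w1.png',im)
blue=((col[...,2]>col[...,0]+50)&(col[...,2]>col[...,1]+30)&(W[...,2]<20)&(W[...,2]>8)).astype(np.uint8)
n,l,st,_=cv2.connectedComponentsWithStats(blue); p=W[(blue>0)]
print(np.median(p[:,2])); r=cv2.minAreaRect(p[:,:2].astype(np.float32)); print(r, cv2.boxPoints(r).round(0).tolist())
np.save('w1.npy',np.concatenate([W,col],-1))
E
```

```text
4.7 [558.91650101 -49.79187911 292.2502642 ] [ 3.14150230e+00 -5.89568905e-05  1.63053996e+00] [-2.06593245e-01  4.00234352e-01  1.71763870e+00  9.44484567e-05
  1.02364795e+00 -2.66386014e-01]
14.434177221292316
((537.111328125, -45.51130676269531), (222.43948364257812, 313.1315002441406), 3.4539294242858887) [[417.0, 104.0], [436.0, -208.0], [658.0, -195.0], [639.0, 117.0]]
```

View pics/w1.png

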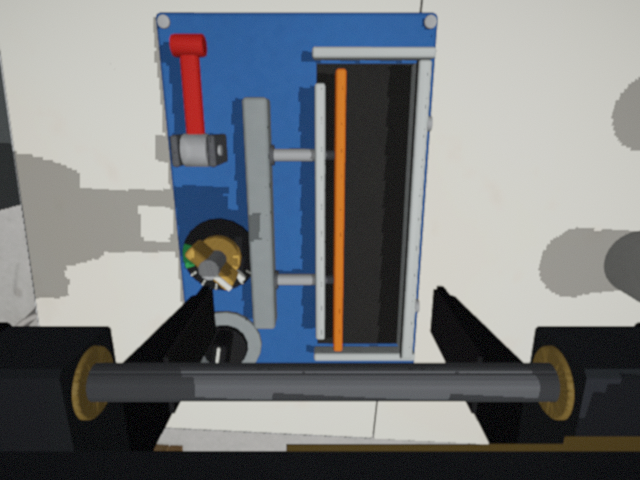

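The wrist view shows the lever crossbar at (188,45), the nut at (217,260) with its white pointer at (235,280), and the knob at (228,340), partly hidden. I'm moving so the camera can see the knob.

jog_arm(
  motion=[
    [0,0,0,-43.7,-23.7,0,95],
    [0,0,0,-43.7,-23.7,0,95],
    [0,0,0,-43.7,-23.7,0,95],
    [0,0,0,-43.7,-23.7,0,95],
    [0,0,0,0,0,0,95],
    [0,0,0,0,0,0,95],
  ],
)

```text
t: 5.5
eef_pos: [474.6, -229.7, 292.2]
tcp_rot: [3.141, -0.0, 1.631]
ft_force: [-0.1, 0.2, 0.4]
opening: 0.997
grip_force: 0.0
```

```bash
python3 - <<'E'
from h import *
s=env.state(); print(s['t'],s['eef_pos'],s['tcp_rot'])
c=cam('wrist'); W=pts(c); col=c['color'].astype(int)
cv2.imwrite('pics/w2.png',c['color'][:,:,::-1])
np.save('w2.npy',np.concatenate([W,col],-1))
K=W.reshape(-1,3)
def reg(ctr,lo,hi,r):
    k=(np.hypot(K[:,0]-ctr[0],K[:,1]-ctr[1])<r)&(K[:,2]>lo)&(K[:,2]<hi); return K[k]
for nm,ctr in [('nut',(469.5,-89)),('knob',(474.7,-178.7))]:
    q=reg(ctr,50,66,30); r=cv2.minAreaRect(q[:,:2].astype(np.float32))
    cv=np.linalg.eigh(np.cov(q[:,:2].T)); v=cv[1][:,1]
    print(nm,len(q),q.mean(0).round(1),np.percentile(q[:,2],[5,50,95]),r,'axis deg',np.degrees(np.arctan2(v[1],v[0])))
q=reg((474.7,-178.7),18,34,32); print('skirt',len(q),cv2.minEnclosingCircle(q[:,:2].astype(np.float32)),np.median(q[:,2]))
blue=((col[...,2]>col[...,0]+50)&(col[...,2]>col[...,1]+30)&(W[...,2]<20)&(W[...,2]>8))
p=W[blue]; r=cv2.minAreaRect(p[:,:2].astype(np.float32)); print(r, cv2.boxPoints(r).round(0).tolist())
E
```

```text
5.5 [ 474.56340127 -229.65133712  292.22896727] [ 3.14145314e+00 -2.28947068e-04  1.63112339e+00]
nut 1278 [466.9 -92.9  58.4] [55.01736632 58.67790306 60.5312048 ] ((467.0359802246094, -92.71697998046875), (17.183879852294922, 46.29520797729492), 40.762306213378906) axis deg 139.14589005611933
knob 987 [ 472.4 -181.5   58. ] [56.16521943 58.10475377 59.45576563] ((472.4136657714844, -182.1337432861328), (41.79689025878906, 13.965875625610352), 83.20246887207031) axis deg 83.10753426740102
skirt 3369 ((474.623291015625, -178.86447143554688), 31.950565338134766) 21.029004664374213
((541.9061889648438, -135.2759246826172), (222.2993927001953, 161.790283203125), 3.1296916007995605) [[427.0, -61.0], [435.0, -222.0], [657.0, -210.0], [648.0, -48.0]]
```

View pics/w2.png

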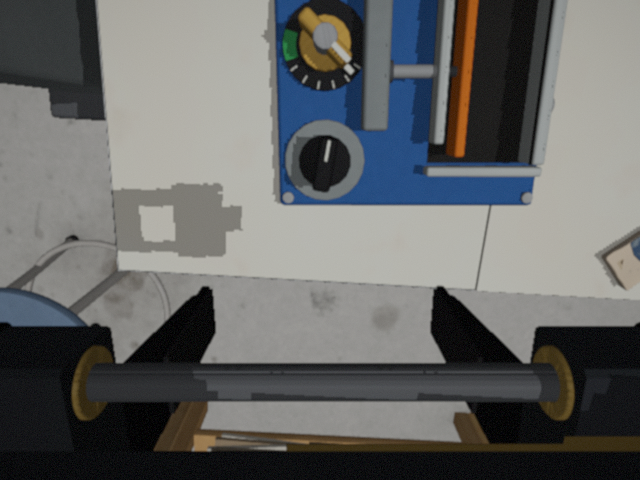

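The knob bar measures 42×14 mm at world 83.1°, and its white mark (328,150) points to +y, so v≈1.75 rad. The nut pointer is at (347,68). Shaker origin is about (544,−38) with yaw ≈3.4°.

```bash
cat >> h.py <<'E'
O=np.array([544.,-38.]); YAW=np.radians(3.4)
def sh(x,y):
    c,s=np.cos(YAW),np.sin(YAW); return O+[c*x-s*y, s*x+c*y]
def go(x,y,z,yaw,p=None):
    """turn about tool z, then tool shift after that turn"""
    s=env.state(); p=s['eef_pos'] if p is None else np.array(p,float)
    y0=np.degrees(s['tcp_rot'][2]); w=-(yaw-y0); w=(w+180)%360-180
    d=np.array([x,y,z])-p; a=np.radians(yaw)
    print('turn',round(w,2),'shift',round(np.cos(a)*d[0]+np.sin(a)*d[1],1),round(np.sin(a)*d[0]-np.cos(a)*d[1],1),round(-d[2],1))
E
python3 - <<'E'
from h import *
go(472.4,-182,117,83.1)
d=np.load('w2.npy');W=d[...,:3].reshape(-1,3);
# profile: heights in knob region by radius
q=W[np.hypot(W[:,0]-472.4,W[:,1]+182)<30]
r=np.hypot(q[:,0]-472.4,q[:,1]+182)
for a in range(0,30,3):
    k=(r>=a)&(r<a+3); print(a,np.percentile(q[k,2],[10,30,50,90]).round(0))
# white pointer of nut
m=(np.hypot(W[:,0]-467,W[:,1]+92.7)<32)&(W[:,2]>35)&(d[...,3:].reshape(-1,3).min(1)>150)
p=W[m]; print(len(p),p.mean(0), np.degrees(np.arctan2(p[:,1].mean()+92.7,p[:,0].mean()-467)))
# rail heights
m=(np.abs(W[:,1]+120)<5)&(W[:,0]>480)&(W[:,0]<640); 
for x in range(480,640,10):
    k=m&(np.abs(W[:,0]-x)<5); print(x,np.percentile(W[k,2],[10,50,90]).round(0) if k.sum() else None)
E
```

```text
turn 10.38 shift 46.6 -8.0 175.2
0 [58. 58. 59. 60.]
3 [57. 58. 58. 59.]
6 [29. 57. 58. 59.]
9 [28. 29. 56. 59.]
12 [28. 29. 29. 59.]
15 [ 28.  29.  58. 308.]
18 [ 29. 307. 308. 310.]
21 [306. 310. 326. 331.]
24 [ 21. 310. 311. 330.]
27 [ 21. 309. 311. 330.]
122 [ 478.81938362 -102.21646584   60.05848358] -38.83954163159775
480 [14. 20. 21.]
490 [14. 15. 21.]
500 [14. 37. 39.]
510 [37. 38. 39.]
520 [14. 35. 38.]
530 [13. 14. 16.]
540 [13. 15. 16.]
550 [13. 14. 15.]
560 [15. 37. 39.]
570 [15. 31. 42.]
580 [41. 42. 43.]
590 [14. 15. 16.]
600 [14. 15. 16.]
610 [14. 15. 16.]
620 [14. 15. 16.]
630 [14. 23. 43.]
```

jog_arm(
  motion=[
    [0,0,10.4,0,0,0,40],
    [0,0,0,46.6,-8,0,40],
    [0,0,0,0,0,50,40],
    [0,0,0,0,0,50,40],
    [0,0,0,0,0,50,40],
    [0,0,0,0,0,29,40],
    [0,0,0,0,0,0,40],
    [0,0,0,0,0,0,40],
  ],
)

```text
t: 6.55
eef_pos: [472.9, -182.2, 114.2]
tcp_rot: [3.14, 0.0, 1.449]
ft_force: [1.5, -0.0, -0.1]
opening: 0.42
grip_force: 0.0
```

jog_arm(
  motion=[
    [0,0,0,0,0,0,0],
    [0,0,0,0,0,0,0],
    [0,0,0,0,0,0,0],
    [0,0,0,0,0,0,0],
    [0,0,0,0,0,0,0],
  ],
)

```text
t: 7.18
eef_pos: [472.9, -182.8, 113.7]
tcp_rot: [3.14, 0.0, 1.448]
ft_force: [3.4, 1.8, 6.9]
opening: 0.153
grip_force: 30.0
```

jog_arm(
  motion=[
    [0,0,-10,0,0,0,0],
    [0,0,-10,0,0,0,0],
    [0,0,-10,0,0,0,0],
    [0,0,-10,0,0,0,0],
    [0,0,-10,0,0,0,0],
    [0,0,-10,0,0,0,0],
    [0,0,-10,0,0,0,0],
    [0,0,-10,0,0,0,0],
    [0,0,-10,0,0,0,0],
    [0,0,-10,0,0,0,0],
  ],
)

```text
t: 8.43
eef_pos: [473.4, -182.2, 113.7]
tcp_rot: [-3.141, 0.003, -3.085]
ft_force: [9.9, 9.4, 4.7]
opening: 0.145
grip_force: 30.0
```

jog_arm(
  motion=[
    [0,0,-2,0,0,0,0],
    [0,0,0,0,0,0,0],
    [0,0,0,0,0,0,0],
  ],
)

```text
t: 8.8
eef_pos: [473.4, -182.2, 113.7]
tcp_rot: [-3.141, 0.003, -3.057]
ft_force: [8.6, 8.8, 4.4]
opening: 0.15
grip_force: 30.3
```

```bash
python3 - <<'E'
from h import *
s=env.state(); print(s['moment'],s['tcp_rot'],s['ft_force'],s['joints'],s['opening'])
E
```

```text
[ 1.6908491  -1.57920164 -0.63090184] [-3.14133410e+00  3.07423742e-03 -3.05715057e+00] [8.61274222 8.8496815  4.35290146] [-0.49827046  0.59427317  2.00854752  0.00288951  0.5360646  -2.15599066] 0.14971052211636482
```

jog_arm(
  motion=[
    [0,0,0,0,0,0,40],
    [0,0,0,0,0,0,40],
    [0,0,0,0,0,0,40],
    [0,0,0,0,0,-45,40],
    [0,0,0,0,0,-45,40],
    [0,0,0,0,0,-45,40],
    [0,0,0,0,0,-35,40],
  ],
)

```text
t: 9.68
eef_pos: [472.1, -182.7, 285.0]
tcp_rot: [-3.141, 0.001, -3.055]
ft_force: [-1.0, -0.1, 0.6]
opening: 0.421
grip_force: 0.0
```

jog_arm(
  motion=[
    [0,0,10.3,0,0,0,40],
    [0,0,10.3,0,0,0,40],
    [0,0,10.3,0,0,0,40],
    [0,0,10.3,0,0,0,40],
    [0,0,10.3,0,0,0,40],
    [0,0,10.3,0,0,0,40],
    [0,0,10.3,0,0,0,40],
    [0,0,10.3,0,0,0,40],
    [0,0,9,0,0,0,40],
    [0,0,0,-45,0,0,40],
  ],
)

```text
t: 10.92
eef_pos: [474.9, -226.4, 283.3]
tcp_rot: [-3.141, -0.001, 1.633]
ft_force: [0.1, -0.7, -0.3]
opening: 0.422
grip_force: 0.0
```

```bash
python3 - <<'E'
from h import *
s=env.state(); print(s['t'],s['eef_pos'],s['tcp_rot'])
c=cam('wrist'); W=pts(c); col=c['color'].astype(int); K=W.reshape(-1,3)
cv2.imwrite('pics/w3.png',c['color'][:,:,::-1])
k=(np.hypot(K[:,0]-472.4,K[:,1]+182)<30)&(K[:,2]>50)&(K[:,2]<66); q=K[k]
v=np.linalg.eigh(np.cov(q[:,:2].T))[1][:,1]; print('knob axis',np.degrees(np.arctan2(v[1],v[0])), cv2.minAreaRect(q[:,:2].astype(np.float32)))
w=q[col.reshape(-1,3)[k].min(1)>110]; print('white',len(w),w.mean(0) if len(w) else 0)
E
```

```text
10.925 [ 474.9265131  -226.43960416  283.33687145] [-3.14114843e+00 -6.50425898e-04  1.63280626e+00]
knob axis -176.45854226223238 ((472.3929138183594, -181.83047485351562), (40.77198791503906, 13.498551368713379), 3.740616798400879)
white 84 [ 461.64379839 -182.5558506    58.76453217]
```

The knob is off: its bar axis is 183.5° and the white mark points to −x. Next I measure the lever crossbar.

```bash
python3 - <<'E'
from h import *
d=np.load('w1.npy');W=d[...,:3];C=d[...,3:]
m=(C[...,0]>120)&(C[...,1]<70)&(C[...,2]<70)&(W[...,2]>25)
p=W[m]; print(len(p),p[:,1].max(), p[:,2].max())
t=p[p[:,1]>p[:,1].max()-14]; print(cv2.minAreaRect(t[:,:2].astype(np.float32)),t.mean(0),sh(-85,120))
T=sh(-85,120)
go(*T,105,93.4)
E
```

```text
2167 84.54689336261356 56.587928232634965
((452.4371032714844, 77.55736541748047), (13.996928215026855, 23.521394729614258), 89.93450164794922) [453.09920517  77.0277729   53.08566486] [452.0328498  76.7477376]
turn 0.16 shift 309.4 -5.2 178.3
```

jog_arm(
  motion=[
    [0,0,0,51.5,-0.8,0,40],
    [0,0,0,51.5,-0.8,0,40],
    [0,0,0,51.5,-0.8,0,40],
    [0,0,0,51.5,-0.8,0,40],
    [0,0,0,51.5,-0.8,0,40],
    [0,0,0,51.5,-0.8,0,40],
    [0,0,0,0,0,60,40],
    [0,0,0,0,0,60,40],
    [0,0,0,0,0,58,40],
    [0,0,0,0,0,0,40],
  ],
)

```text
t: 12.22
eef_pos: [449.6, 80.4, 102.3]
tcp_rot: [-3.133, -0.0, 1.633]
ft_force: [0.8, -0.3, 0.5]
opening: 0.42
grip_force: 0.0
```

jog_arm(
  motion=[
    [0,0,0,0,0,0,0],
    [0,0,0,0,0,0,0],
    [0,0,0,0,0,0,0],
    [0,0,0,0,0,0,0],
    [0,0,0,0,0,0,0],
  ],
)

```text
t: 12.85
eef_pos: [452.2, 80.6, 107.2]
tcp_rot: [3.137, 0.0, 1.633]
ft_force: [0.7, 0.7, 11.9]
opening: 0.245
grip_force: 30.0
```

```bash
python3 - <<'E'
import numpy as np
# increments of arc (tool x = shaker y, tool z down), lever 0 -> 1.72
a=np.linspace(0,1.70,11); y=75*np.cos(a); z=75*np.sin(a)
for i in range(10): print(round(y[i+1]-y[i],1),round(-(z[i+1]-z[i]),1))
E
```

```text
-1.1 -12.7
-3.2 -12.3
-5.3 -11.6
-7.1 -10.5
-8.8 -9.2
-10.2 -7.6
-11.4 -5.7
-12.2 -3.7
-12.6 -1.6
-12.7 0.6
```

jog_arm(
  motion=[
    [0,0,0,-1.1,0,-12.7,0],
    [0,0,0,-3.2,0,-12.3,0],
    [0,0,0,-5.3,0,-11.6,0],
    [0,0,0,-7.1,0,-10.5,0],
    [0,0,0,-8.8,0,-9.2,0],
    [0,0,0,-10.2,0,-7.6,0],
    [0,0,0,-11.4,0,-5.7,0],
    [0,0,0,-12.2,0,-3.7,0],
    [0,0,0,-12.6,0,-1.6,0],
    [0,0,0,-12.7,0,0.6,0],
  ],
)

```text
t: 14.1
eef_pos: [457.3, -3.9, 182.2]
tcp_rot: [3.136, 0.0, 1.633]
ft_force: [-0.3, 4.3, 17.2]
opening: 0.247
grip_force: 30.0
```

jog_arm(
  motion=[
    [0,0,0,0,0,0,0],
    [0,0,0,0,0,0,0],
    [0,0,0,0,0,0,0],
  ],
)

```text
t: 14.48
eef_pos: [457.3, -4.0, 182.0]
tcp_rot: [3.136, 0.001, 1.633]
ft_force: [-0.3, 0.8, 18.1]
opening: 0.251
grip_force: 30.0
```

jog_arm(
  motion=[
    [0,0,0,0,0,0,50],
    [0,0,0,0,0,0,50],
    [0,0,0,0,0,0,50],
    [0,0,0,0,0,-40,50],
    [0,0,0,0,0,-45,50],
    [0,0,0,0,0,-45,50],
    [0,0,0,0,0,0,50],
  ],
)

```text
t: 15.35
eef_pos: [456.9, -3.9, 312.1]
tcp_rot: [3.136, 0.001, 1.633]
ft_force: [0.1, -0.3, -0.6]
opening: 0.521
grip_force: 0.0
```

jog_arm(
  motion=[
    [0,0,-10,45,0,0,90],
    [0,0,-10,45,8,0,90],
    [0,0,-10,42,16,0,90],
    [0,0,-10,39,23,0,90],
    [0,0,-10,34,29,0,90],
    [0,0,-10,0,0,0,90],
    [0,0,-10,0,0,0,90],
    [0,0,-10,0,0,0,90],
    [0,0,-10,0,0,0,90],
    [0,0,0,0,0,0,90],
  ],
)

```text
t: 16.6
eef_pos: [443.6, 221.3, 308.4]
tcp_rot: [-3.141, -0.002, -3.081]
ft_force: [-0.6, 0.4, -0.2]
opening: 0.946
grip_force: 0.0
```

```bash
python3 - <<'E'
from h import *
s=env.state(); print(s['t'],s['eef_pos'],s['tcp_rot'],s['joints'])
for n in ['wrist','scene','side']:
    c=cam(n); W=pts(c); col=c['color'].astype(int)
    save(c,n+'4.png')
    for j in jars(W,col): print(n,j)
    m=(col[...,0]>110)&(col[...,1]<70)&(col[...,2]<70)&(W[...,2]>25)&(W[...,1]<150)&(W[...,0]<520)
    p=W[m]; print('red',len(p)); 
    if len(p): print(p[p[:,2].argmax()].round(), p.mean(0).round(), p[:,1].min().round(),p[:,1].max().round())
E
```

```text
16.6 [443.63380508 221.32461701 308.39825349] [-3.14114750e+00 -1.81086025e-03 -3.08076643e+00] [ 3.29422131e-01  2.89704685e-01  1.84586161e+00  6.07457089e-05
  1.00789043e+00 -1.30223328e+00]
wrist (np.int32(2462), 437, 237, 24, np.float64(61.0), [43.0, 43.0, 43.0])
wrist (np.int32(2516), 433, 342, 24, np.float64(61.0), [158.0, 158.0, 154.0])
wrist (np.int32(960), 456, 2, 20, np.float64(64.0), [59.0, 60.0, 64.0])
wrist (np.int32(2070), 529, 193, 24, np.float64(61.0), [26.0, 122.0, 121.0])
wrist (np.int32(208), 567, 325, 10, np.float64(60.0), [33.0, 33.0, 34.0])
wrist (np.int32(218), 577, 242, 17, np.float64(60.0), [16.0, 76.0, 75.0])
red 449
[457.  11. 131.] [456.  10. 128.] 4.0 15.0
scene (np.int32(67), 777, 413, 50, np.float64(64.0), [132.0, 130.0, 127.0])
scene (np.int32(112), 576, 336, 26, np.float64(63.0), [58.0, 56.5, 57.0])
scene (np.int32(133), 595, 238, 28, np.float64(64.0), [20.0, 171.0, 169.0])
scene (np.int32(140), 433, 339, 25, np.float64(63.0), [231.0, 230.0, 224.0])
scene (np.int32(143), 528, 187, 25, np.float64(64.0), [21.0, 173.0, 170.0])
scene (np.int32(149), 435, 236, 26, np.float64(64.0), [59.0, 57.0, 58.0])
scene (np.int32(80), 458, -2, 21, np.float64(63.0), [89.0, 87.0, 89.0])
scene (np.int32(91), 467, -96, 22, np.float64(64.0), [172.0, 157.0, 81.0])
scene (np.int32(87), 472, -181, 22, np.float64(63.0), [26.0, 26.0, 27.0])
red 39
[455.   2. 132.] [456.   4. 125.] -3.0 12.0
side (np.int32(43), 454, 5, 16, np.float64(63.0), [85.0, 77.0, 80.0])
side (np.int32(169), 532, 196, 25, np.float64(61.0), [68.0, 140.0, 140.0])
side (np.int32(181), 595, 245, 27, np.float64(62.0), [72.0, 142.0, 141.0])
side (np.int32(187), 439, 241, 26, np.float64(61.0), [70.0, 69.0, 68.0])
side (np.int32(217), 578, 341, 27, np.float64(62.0), [71.0, 71.0, 69.0])
side (np.int32(219), 432, 345, 26, np.float64(61.0), [194.0, 192.0, 188.0])
side (np.int32(164), 784, 443, 54, np.float64(64.0), [115.0, 114.0, 111.5])
red 0
```

View pics/wrist4.png

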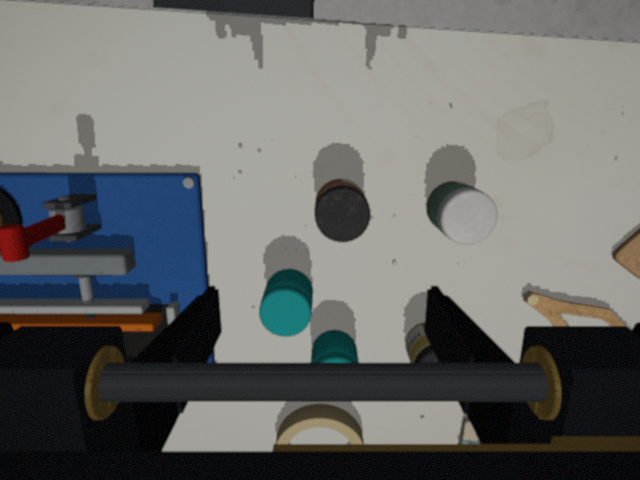

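Jars from the wrist view: orange at (437,237), green at (433,342). The lever stands at about 1.5 rad. I'm picking the orange jar first.

jog_arm(
  motion=[
    [0,0,0,5.7,16,0,76],
    [0,0,0,0,0,50,76],
    [0,0,0,0,0,50,76],
    [0,0,0,0,0,50,76],
    [0,0,0,0,0,40,76],
    [0,0,0,0,0,17,76],
    [0,0,0,0,0,0,76],
    [0,0,0,0,0,0,40],
    [0,0,0,0,0,0,40],
    [0,0,0,0,0,0,40],
  ],
)

```text
t: 18.0
eef_pos: [437.4, 237.2, 103.2]
tcp_rot: [3.141, 0.001, -3.08]
ft_force: [0.0, -0.0, 0.0]
opening: 0.54
grip_force: 0.0
```

jog_arm(
  motion=[
    [0,0,0,0,0,0,40],
    [0,0,0,0,0,0,40],
    [0,0,0,0,0,-30,40],
    [0,0,0,0,0,-40,40],
    [0,0,0,0,0,0,40],
  ],
)

```text
t: 18.62
eef_pos: [437.9, 237.3, 174.8]
tcp_rot: [3.14, 0.004, -3.08]
ft_force: [-0.5, 0.3, 0.0]
opening: 0.503
grip_force: 30.0
```

```bash
python3 - <<'E'
from h import *
d=np.load('w1.npy');W=d[...,:3];C=d[...,3:]
R=np.array([[np.cos(YAW),np.sin(YAW)],[-np.sin(YAW),np.cos(YAW)]])
# fence/pad position in the shaker frame (old view, closed lever)
q=(W[...,:2]-O)@R.T
for nm,lo,hi,z0,z1 in [('pad',0,45,38,46),('fence',60,110,40,50)]:
    m=(q[...,0]>lo)&(q[...,0]<hi)&(np.abs(q[...,1]+15)<100)&(W[...,2]>z0)&(W[...,2]<z1)
    if nm=='pad': m&=(C[...,0]>C[...,2]+60)
    print(nm,m.sum(),np.percentile(q[m][:,0],[2,50,98]),np.median(W[m][:,2]))
s=env.state(); print(s['eef_pos'],s['opening']*95,s['grip_force'])
for y in (78,-15,-108): t=sh(53,y); print(y,t); go(*t,171,183.4)
E
```

```text
pad 2286 [23.1072097  26.92199004 30.83850714] 42.14027597990497
fence 3212 [83.98361435 88.83092025 94.42052567] 44.07776833285166
[437.93221761 237.29800903 174.75653499] 47.76018391138965 29.999938309192657
78 [592.28081374  43.00594438]
turn 0.14 shift -142.6 -203.1 3.8
-15 [597.79630648 -49.83035962]
turn 0.14 shift -142.6 -296.1 3.8
-108 [ 603.31179923 -142.66666362]
turn 0.14 shift -142.6 -389.1 3.8
```

jog_arm(
  motion=[
    [0,0,0,-18,-48.6,0,40],
    [0,0,0,-18,-48.6,0,40],
    [0,0,0,-18,-48.6,0,40],
    [0,0,0,-18,-48.6,0,40],
    [0,0,0,-18,-48.6,0,40],
    [0,0,0,-18,-48.6,0,40],
    [0,0,0,-18,-48.6,0,40],
    [0,0,0,-17,-48.6,0,40],
    [0,0,0,0,0,0,40],
    [0,0,0,0,0,0,40],
  ],
)

```text
t: 19.88
eef_pos: [603.4, -141.8, 171.3]
tcp_rot: [3.141, -0.002, -3.08]
ft_force: [-0.1, 0.3, -0.6]
opening: 0.499
grip_force: 30.0
```

```bash
python3 - <<'E'
from h import *
s=env.state(); print(s['eef_pos'],s['tcp_rot'],s['opening']*95,s['grip_force'])
t=sh(53.5,-108); go(*t,118,183.4)
E
```

```text
[ 603.36914943 -141.81538201  171.31882959] [ 3.14054870e+00 -1.87129221e-03 -3.08016115e+00] 47.380314379775285 29.99967835843563
turn 0.12 shift -0.4 -0.8 53.3
```

jog_arm(
  motion=[
    [0,0,0,-0.4,-0.8,25,40],
    [0,0,0,0,0,20,40],
    [0,0,0,0,0,5,40],
    [0,0,0,0,0,3,40],
    [0,0,0,0,0,0,40],
    [0,0,0,0,0,0,40],
  ],
)

```text
t: 20.62
eef_pos: [604.6, -142.9, 120.1]
tcp_rot: [-3.141, 0.001, -3.079]
ft_force: [0.3, 0.3, -0.5]
opening: 0.499
grip_force: 30.0
```

jog_arm(
  motion=[
    [0,0,0,0,0,2,40],
    [0,0,0,0,0,0,40],
    [0,0,0,0,0,0,40],
  ],
)

```text
t: 21.0
eef_pos: [604.5, -143.0, 117.5]
tcp_rot: [3.142, 0.0, -3.08]
ft_force: [-0.6, 0.9, -1.2]
opening: 0.496
grip_force: 30.0
```

jog_arm(
  motion=[
    [0,0,0,0,0,1,40],
    [0,0,0,0,0,0,40],
    [0,0,0,0,0,0,40],
  ],
)

```text
t: 21.38
eef_pos: [604.5, -142.9, 117.1]
tcp_rot: [-3.141, 0.0, -3.08]
ft_force: [-2.6, 0.1, 6.3]
opening: 0.501
grip_force: 30.0
```

jog_arm(
  motion=[
    [0,0,0,0,0,0,66],
    [0,0,0,0,0,0,66],
    [0,0,0,0,0,0,66],
    [0,0,0,0,0,-20,66],
    [0,0,0,0,0,-45,66],
    [0,0,0,0,0,-45,66],
    [0,0,0,15.8,55,0,76],
    [0,0,0,15.8,55,0,76],
    [0,0,0,15.8,55,0,76],
    [0,0,0,15.8,55,0,76],
  ],
)

```text
t: 22.62
eef_pos: [527.0, 74.2, 226.6]
tcp_rot: [3.141, 0.0, -3.08]
ft_force: [1.4, 0.6, -0.5]
opening: 0.798
grip_force: 0.0
```

jog_arm(
  motion=[
    [0,0,0,15.8,55,0,76],
    [0,0,0,15.8,55,0,76],
    [0,0,0,15.8,55,0,76],
    [0,0,0,15.8,55,0,76],
    [0,0,0,15.8,55,0,76],
    [0,0,0,0,0,0,76],
    [0,0,0,0,0,0,76],
  ],
)

```text
t: 23.5
eef_pos: [431.8, 342.1, 226.4]
tcp_rot: [-3.141, -0.0, -3.079]
ft_force: [-0.5, 0.7, -1.1]
opening: 0.799
grip_force: 0.0
```

```bash
python3 - <<'E'
from h import *
for n in ['wrist','scene','side']:
    c=cam(n); W=pts(c); col=c['color'].astype(int)
    save(c,n+'5.png')
    for j in jars(W,col): print(n,j)
    R=np.array([[np.cos(YAW),np.sin(YAW)],[-np.sin(YAW),np.cos(YAW)]])
    q=(W[...,:2]-O)@R.T; m=(q[...,0]>25)&(q[...,0]<84)&(np.abs(q[...,1]+15)<140)&(W[...,2]>66)&(W[...,2]<80)
    if m.sum(): print('lane jar',m.sum(),cv2.minEnclosingCircle(q[m].astype(np.float32)),W[m][:,2].max())
go(433,342,101,183.5)
E
```

```text
wrist (np.int32(3966), 432, 343, 24, np.float64(61.0), [142.0, 142.0, 138.0])
wrist (np.int32(1937), 577, 339, 24, np.float64(60.0), [33.0, 33.0, 33.0])
wrist (np.int32(390), 586, 260, 12, np.float64(60.0), [19.0, 95.0, 94.0])
scene (np.int32(90), 790, 409, 62, np.float64(64.0), [134.0, 132.0, 128.0])
scene (np.int32(121), 577, 336, 27, np.float64(64.0), [56.0, 56.0, 55.0])
scene (np.int32(131), 592, 236, 26, np.float64(63.0), [19.0, 171.0, 169.0])
scene (np.int32(133), 435, 339, 26, np.float64(64.0), [231.0, 230.0, 224.0])
scene (np.int32(148), 530, 189, 26, np.float64(63.0), [21.0, 173.5, 171.0])
scene (np.int32(80), 455, -2, 19, np.float64(64.0), [92.0, 90.0, 92.5])
scene (np.int32(70), 601, -148, 24, np.float64(64.0), [100.5, 69.5, 56.0])
scene (np.int32(90), 467, -96, 22, np.float64(64.0), [167.0, 157.0, 80.5])
scene (np.int32(90), 473, -183, 22, np.float64(64.0), [27.0, 26.5, 28.0])
lane jar 213 ((52.471500396728516, -110.90507507324219), 26.30423355102539) 78.41817677743745
side (np.int32(59), 604, -134, 24, np.float64(64.0), [87.0, 67.0, 61.0])
side (np.int32(172), 529, 197, 26, np.float64(61.0), [70.0, 144.0, 143.0])
side (np.int32(183), 593, 247, 27, np.float64(63.0), [75.0, 146.0, 146.0])
side (np.int32(213), 579, 343, 26, np.float64(62.0), [75.0, 74.0, 72.0])
side (np.int32(229), 435, 344, 26, np.float64(62.0), [201.0, 199.0, 194.0])
side (np.int32(161), 784, 441, 56, np.float64(64.0), [120.0, 118.0, 115.0])
lane jar 101 ((54.87841033935547, -103.64768981933594), 25.97840690612793) 76.07884949634274
turn -0.04 shift -0.6 0.7 125.6
```

The orange jar stands in the lane. Green jar next, at (432.5,342.5).

jog_arm(
  motion=[
    [0,0,0,-0.6,0.7,40,76],
    [0,0,0,0,0,50,76],
    [0,0,0,0,0,30,76],
    [0,0,0,0,0,5,76],
    [0,0,0,0,0,0,40],
    [0,0,0,0,0,0,40],
    [0,0,0,0,0,0,40],
    [0,0,0,0,0,0,40],
    [0,0,0,0,0,0,40],
    [0,0,0,0,0,0,40],
  ],
)

```text
t: 24.9
eef_pos: [432.7, 343.2, 102.4]
tcp_rot: [3.141, 0.001, -3.08]
ft_force: [-1.2, -1.5, 7.0]
opening: 0.5
grip_force: 30.0
```

jog_arm(
  motion=[
    [0,0,0,0,0,-30,40],
    [0,0,0,0,0,-45,40],
    [0,0,0,-18,-50,0,40],
    [0,0,0,-18,-50,0,40],
    [0,0,0,-18,-50,0,40],
    [0,0,0,-18,-50,0,40],
    [0,0,0,-18,-50,0,40],
    [0,0,0,-18,-50,0,40],
    [0,0,0,-18,-50,0,40],
    [0,0,0,-14,-50,0,40],
  ],
)

```text
t: 26.15
eef_pos: [597.5, -49.2, 176.8]
tcp_rot: [3.142, 0.0, -3.08]
ft_force: [0.3, 0.6, -0.9]
opening: 0.503
grip_force: 30.0
```

jog_arm(
  motion=[
    [0,0,0,0,0,0,40],
    [0,0,0,0,0,0,40],
  ],
)

```text
t: 26.4
eef_pos: [596.6, -47.3, 176.4]
tcp_rot: [3.141, -0.001, -3.08]
ft_force: [0.2, 0.2, -0.5]
opening: 0.503
grip_force: 30.0
```

```bash
python3 - <<'E'
from h import *
s=env.state(); print(s['eef_pos'],s['tcp_rot'],s['opening']*95,s['grip_force'])
t=sh(53.5,-15); go(*t,118,183.4)
E
```

```text
[596.56097668 -47.26186339 176.44990016] [ 3.14122846e+00 -5.59522674e-04 -3.08004059e+00] 47.76297164354785 29.999965131282806
turn 0.13 shift -1.6 -2.6 58.4
```

jog_arm(
  motion=[
    [0,0,0,-1.6,-2.6,30,40],
    [0,0,0,0,0,20,40],
    [0,0,0,0,0,6,40],
    [0,0,0,0,0,3,40],
    [0,0,0,0,0,0,40],
    [0,0,0,0,0,1,40],
    [0,0,0,0,0,0,40],
  ],
)

```text
t: 27.28
eef_pos: [598.8, -50.0, 116.9]
tcp_rot: [-3.142, 0.001, -3.08]
ft_force: [0.5, 0.4, -1.0]
opening: 0.5
grip_force: 30.0
```

jog_arm(
  motion=[
    [0,0,0,0,0,1,40],
    [0,0,0,0,0,0,40],
  ],
)

```text
t: 27.52
eef_pos: [598.8, -50.0, 116.4]
tcp_rot: [-3.141, 0.001, -3.08]
ft_force: [-2.1, 0.9, 7.7]
opening: 0.499
grip_force: 30.0
```

jog_arm(
  motion=[
    [0,0,0,0,0,0,66],
    [0,0,0,0,0,0,66],
    [0,0,0,0,0,0,66],
    [0,0,0,0,0,-20,66],
    [0,0,0,0,0,-45,66],
    [0,0,0,0,0,-45,66],
    [0,0,0,0,55.6,0,76],
    [0,0,0,0,55.6,0,76],
    [0,0,0,0,55.6,0,76],
    [0,0,0,0,55.6,0,76],
  ],
)

```text
t: 28.78
eef_pos: [584.7, 173.7, 225.6]
tcp_rot: [3.141, 0.0, -3.08]
ft_force: [0.7, -0.3, -0.4]
opening: 0.798
grip_force: 0.0
```

jog_arm(
  motion=[
    [0,0,0,0,55.6,0,76],
    [0,0,0,0,55.6,0,76],
    [0,0,0,0,55.6,0,76],
    [0,0,0,0,0,0,76],
    [0,0,0,0,0,0,76],
  ],
)

```text
t: 29.4
eef_pos: [574.4, 338.2, 225.2]
tcp_rot: [-3.141, -0.001, -3.079]
ft_force: [0.4, -0.6, -0.5]
opening: 0.8
grip_force: 0.0
```

```bash
cat >> h.py <<'E'
def lane(W,col):
    R=np.array([[np.cos(YAW),np.sin(YAW)],[-np.sin(YAW),np.cos(YAW)]])
    q=(W[...,:2]-O)@R.T; m=(q[...,0]>22)&(q[...,0]<84)&(np.abs(q[...,1]+15)<140)&(W[...,2]>66)&(W[...,2]<80)
    n,l,s,_=cv2.connectedComponentsWithStats(m.astype(np.uint8))
    for i in range(1,n):
        if s[i,4]>30: (a,b),r=cv2.minEnclosingCircle(q[l==i].astype(np.float32)); print('lane',s[i,4],round(a,1),round(b,1),round(r,1),np.median(W[l==i][:,2]).round(1),np.median(col[l==i],0))
E
python3 - <<'E'
from h import *
for n in ['wrist','scene','side']:
    c=cam(n); W=pts(c); col=c['color'].astype(int)
    save(c,n+'6.png')
    for j in jars(W,col): 
        if j[2]>150: print(n,j)
    lane(W,col)
s=env.state(); print(s['eef_pos'])
go(578,339,101,183.5)
E
```

```text
wrist (np.int32(4913), 529, 193, 24, np.float64(61.0), [23.0, 114.0, 113.0])
wrist (np.int32(3972), 578, 340, 24, np.float64(61.0), [40.0, 40.0, 40.0])
wrist (np.int32(3965), 593, 242, 24, np.float64(61.0), [25.0, 117.0, 116.0])
scene (np.int32(93), 792, 409, 67, np.float64(64.0), [134.0, 133.0, 129.0])
scene (np.int32(125), 579, 333, 26, np.float64(63.0), [56.0, 55.0, 55.0])
scene (np.int32(132), 590, 239, 26, np.float64(63.0), [22.0, 171.0, 168.0])
scene (np.int32(145), 529, 189, 25, np.float64(64.0), [21.0, 173.0, 171.0])
lane 186 54.5 -16.9 26.3 72.2 [232. 231. 226.]
lane 213 53.9 -110.9 25.3 72.7 [60. 58. 58.]
side (np.int32(170), 530, 195, 26, np.float64(63.0), [69.0, 145.0, 145.0])
side (np.int32(67), 591, 247, 23, np.float64(62.0), [71.0, 142.0, 140.0])
side (np.int32(214), 581, 343, 26, np.float64(62.0), [74.0, 73.0, 71.0])
side (np.int32(153), 786, 441, 56, np.float64(64.0), [120.0, 118.0, 116.0])
lane 68 59.2 -102.4 29.2 70.5 [60. 58. 57.]
lane 33 42.5 -11.3 23.6 70.2 [190. 188. 184.]
[574.94303366 337.24050829 225.62000788]
turn -0.03 shift -3.2 1.6 124.6
```

jog_arm(
  motion=[
    [0,0,0,-3.2,2.6,40,76],
    [0,0,0,0,0,50,76],
    [0,0,0,0,0,29,76],
    [0,0,0,0,0,5,76],
    [0,0,0,0,0,0,40],
    [0,0,0,0,0,0,40],
    [0,0,0,0,0,0,40],
    [0,0,0,0,0,0,40],
    [0,0,0,0,0,0,40],
    [0,0,0,0,0,0,40],
  ],
)

```text
t: 30.8
eef_pos: [577.9, 341.4, 102.6]
tcp_rot: [3.141, 0.001, -3.079]
ft_force: [-0.9, -1.2, 5.9]
opening: 0.503
grip_force: 30.0
```

jog_arm(
  motion=[
    [0,0,0,0,0,-35,40],
    [0,0,0,0,0,-60,40],
    [0,0,0,0.5,-49.6,0,40],
    [0,0,0,0.5,-49.6,0,40],
    [0,0,0,0.5,-49.6,0,40],
    [0,0,0,0.5,-49.6,0,40],
    [0,0,0,0.5,-49.6,0,40],
    [0,0,0,0.5,-49.6,0,40],
    [0,0,0,0,0,0,40],
    [0,0,0,0,0,0,40],
  ],
)

```text
t: 32.05
eef_pos: [593.0, 44.2, 196.6]
tcp_rot: [3.141, 0.0, -3.08]
ft_force: [-0.4, 0.5, -0.6]
opening: 0.5
grip_force: 30.0
```

```bash
python3 - <<'E'
from h import *
s=env.state(); print(s['eef_pos'],s['tcp_rot'],s['opening']*95,s['grip_force'])
t=sh(53.5,78); go(*t,116.5,183.4)
E
```

```text
[593.02820226  44.19753931 196.59361391] [ 3.14134375e+00  2.42971046e-05 -3.08013025e+00] 47.477937994103925 29.999822974205017
turn 0.12 shift 0.3 -1.1 80.1
```

jog_arm(
  motion=[
    [0,0,0,0.3,-1.1,40,40],
    [0,0,0,0,0,25,40],
    [0,0,0,0,0,9,40],
    [0,0,0,0,0,4,40],
    [0,0,0,0,0,1,40],
    [0,0,0,0,0,1,40],
    [0,0,0,0,0,0,40],
    [0,0,0,0,0,0,40],
  ],
)

```text
t: 33.05
eef_pos: [592.9, 42.9, 116.8]
tcp_rot: [3.142, 0.0, -3.08]
ft_force: [0.2, -0.3, -1.1]
opening: 0.497
grip_force: 30.0
```

jog_arm(
  motion=[
    [0,0,0,0,0,1,40],
    [0,0,0,0,0,0,40],
    [0,0,0,0,0,0,66],
    [0,0,0,0,0,0,66],
    [0,0,0,0,0,0,66],
    [0,0,0,0,0,-20,66],
    [0,0,0,0,0,-45,66],
    [0,0,0,0,0,-45,66],
    [0,0,0,0,0,0,66],
  ],
)

```text
t: 34.17
eef_pos: [593.8, 42.9, 228.7]
tcp_rot: [-3.141, 0.006, -3.08]
ft_force: [0.3, -0.9, 0.1]
opening: 0.697
grip_force: 0.0
```

```bash
python3 - <<'E'
from h import *
for n in ['wrist','scene','side']:
    c=cam(n); W=pts(c); col=c['color'].astype(int)
    save(c,n+'7.png'); lane(W,col)
d=np.load('w2.npy');W=d[...,:3].reshape(-1,3)
q=W[(np.hypot(W[:,0]-467,W[:,1]+92.7)<30)&(W[:,2]<70)]
r=np.hypot(q[:,0]-467,q[:,1]+92.7)
for a in range(0,30,4): print(a,np.percentile(q[(r>=a)&(r<a+4),2],[5,20,50,80,95]).round(0))
print(env.state()['eef_pos'])
go(455.3,21.9,280,183.4)
E
```

```text
lane 4005 53.9 -107.6 24.1 72.1 [61. 60. 61.]
lane 4410 53.8 -14.9 23.9 72.2 [205. 204. 200.]
lane 4333 53.8 78.1 23.8 72.3 [63. 63. 63.]
lane 169 54.5 73.7 25.8 72.4 [59. 58. 57.]
lane 184 55.1 -18.8 25.5 72.5 [232.  231.  225.5]
lane 214 51.6 -109.4 26.1 72.5 [60. 59. 58.]
lane 57 46.9 -99.8 23.0 71.3 [62. 59. 58.]
lane 95 56.7 -12.5 28.2 70.3 [188. 188. 183.]
lane 138 52.8 81.9 26.3 70.4 [66.  64.5 63.5]
0 [58. 59. 59. 60. 61.]
4 [58. 59. 59. 60. 61.]
8 [30. 31. 55. 59. 60.]
12 [30. 30. 31. 58. 60.]
16 [22. 29. 31. 57. 59.]
20 [19. 20. 21. 28. 59.]
24 [19. 20. 21. 21. 22.]
28 [19. 20. 21. 21. 22.]
[592.47929569  42.93816256 224.66187699]
turn 0.15 shift 138.2 -12.9 -55.3
```

jog_arm(
  motion=[
    [0,0,0,46,-4.3,-6,66],
    [0,0,0,46,-4.3,-6,66],
    [0,0,0,46,-4.3,0,66],
    [0,0,0,0,0,0,66],
    [0,0,0,0,0,30,66],
    [0,0,0,0,0,30,66],
    [0,0,0,0,0,0,66],
  ],
)

```text
t: 35.2
eef_pos: [455.7, 21.6, 175.5]
tcp_rot: [3.141, -0.005, -3.08]
ft_force: [0.2, 0.9, 1.1]
opening: 0.693
grip_force: 0.0
```

jog_arm(
  motion=[
    [0,0,0,0,0,0,0],
    [0,0,0,0,0,0,0],
    [0,0,0,0,0,0,0],
    [0,0,0,0,0,0,0],
    [0,0,0,0,0,0,0],
    [0,0,0,0,0,0,0],
  ],
)

```text
t: 35.95
eef_pos: [456.0, 21.3, 177.7]
tcp_rot: [-3.141, 0.0, -3.079]
ft_force: [-0.5, -4.1, 3.0]
opening: 0.168
grip_force: 28.8
```

jog_arm(
  motion=[
    [0,0,0,0,0,0,50],
    [0,0,0,0,0,0,50],
    [0,0,0,0,0,0,50],
    [0,0,0,0,0,-40,50],
    [0,0,0,0,0,-40,50],
    [0,0,10,0,-30,0,30],
    [0,0,10,0,-30,0,30],
    [0,0,10,0,0,0,30],
    [0,0,10,0,0,0,30],
    [0,0,4.4,0,0,0,30],
  ],
)

```text
t: 37.2
eef_pos: [454.3, -38.3, 257.5]
tcp_rot: [3.142, -0.0, 2.424]
ft_force: [1.1, -0.1, -0.3]
opening: 0.318
grip_force: 0.0
```

jog_arm(
  motion=[
    [0,0,0,0,0,0,30],
    [0,0,0,0,0,0,30],
  ],
)

```text
t: 37.45
eef_pos: [454.4, -38.2, 257.5]
tcp_rot: [3.142, -0.0, 2.431]
ft_force: [-0.4, 0.9, 0.5]
opening: 0.316
grip_force: 0.0
```

```bash
python3 - <<'E'
from h import *
s=env.state(); print(s['eef_pos'],s['tcp_rot'],s['joints'])
go(467,-92.7,113,139.1)
E
```

```text
[454.37193442 -38.19818154 257.4843717 ] [ 3.14154390e+00 -1.48307438e-04  2.43055478e+00] [-2.28952558e-01  2.99392551e-01  1.99940932e+00  1.49961031e-04
  8.42899589e-01 -1.08881079e+00]
turn 0.16 shift -45.2 -32.9 144.5
```

jog_arm(
  motion=[
    [0,0,0,-45.2,-32.9,0,30],
    [0,0,0,0,0,0,30],
    [0,0,0,0,0,50,30],
    [0,0,0,0,0,50,30],
    [0,0,0,0,0,35,30],
    [0,0,0,0,0,9.5,30],
    [0,0,0,0,0,0,30],
    [0,0,0,0,0,0,0],
    [0,0,0,0,0,0,0],
    [0,0,0,0,0,0,0],
  ],
)

```text
t: 38.7
eef_pos: [467.7, -92.4, 114.0]
tcp_rot: [3.14, 0.002, 2.428]
ft_force: [2.9, 6.7, 5.3]
opening: 0.119
grip_force: 30.0
```

jog_arm(
  motion=[
    [0,0,0,0,0,0,0],
    [0,0,0,0,0,0,0],
  ],
)

```text
t: 38.95
eef_pos: [467.7, -92.4, 114.0]
tcp_rot: [3.14, 0.002, 2.429]
ft_force: [2.2, 6.5, 6.3]
opening: 0.112
grip_force: 30.0
```

jog_arm(
  motion=[
    [0,0,10,0,0,0,0],
    [0,0,10,0,0,0,0],
    [0,0,10,0,0,0,0],
    [0,0,10,0,0,0,0],
    [0,0,10,0,0,0,0],
    [0,0,10,0,0,0,0],
    [0,0,10,0,0,0,0],
    [0,0,10,0,0,0,0],
    [0,0,10,0,0,0,0],
    [0,0,10,0,0,0,0],
  ],
)

```text
t: 40.2
eef_pos: [467.6, -92.4, 114.0]
tcp_rot: [3.14, -0.001, 0.678]
ft_force: [2.3, 5.7, 6.7]
opening: 0.113
grip_force: 30.0
```

jog_arm(
  motion=[
    [0,0,9,0,0,0,0],
    [0,0,9,0,0,0,0],
    [0,0,9,0,0,0,0],
    [0,0,8,0,0,0,0],
    [0,0,0,0,0,0,0],
    [0,0,0,0,0,0,0],
  ],
)

```text
t: 40.95
eef_pos: [467.5, -92.4, 114.0]
tcp_rot: [3.141, -0.002, 0.072]
ft_force: [3.2, 6.6, 7.7]
opening: 0.113
grip_force: 30.0
```

jog_arm(
  motion=[
    [0,0,0,0,0,0,30],
    [0,0,0,0,0,0,30],
    [0,0,0,0,0,0,30],
    [0,0,0,0,0,-35,30],
    [0,0,0,0,0,-50,30],
    [0,0,0,0,0,-50,30],
    [0,0,0,0,0,-45,30],
    [0,0,-10,0,0,0,50],
    [0,0,-10,0,0,0,50],
    [0,0,-10,0,0,0,50],
  ],
)

```text
t: 42.2
eef_pos: [466.9, -92.7, 293.1]
tcp_rot: [3.142, -0.0, 0.602]
ft_force: [0.6, 0.9, -0.1]
opening: 0.516
grip_force: 0.0
```

jog_arm(
  motion=[
    [0,0,-10,0,0,0,50],
    [0,0,-10,0,0,0,50],
    [0,0,-10,0,0,0,50],
    [0,0,-10,0,0,0,50],
    [0,0,-10,0,0,0,50],
    [0,0,-9.3,0,0,0,50],
    [0,0,0,-45,30,0,50],
    [0,0,0,-20,30,0,50],
    [0,0,0,0,0,0,50],
    [0,0,0,0,0,0,50],
  ],
)

```text
t: 43.45
eef_pos: [530.2, -153.6, 292.6]
tcp_rot: [-3.14, -0.001, 1.631]
ft_force: [-0.9, 0.6, 0.1]
opening: 0.527
grip_force: 0.0
```

```bash
python3 - <<'E'
from h import *
s=env.state(); print(s['t'],s['eef_pos'],s['tcp_rot'])
c=cam('wrist'); W=pts(c); col=c['color'].astype(int); save(c,'w8.png'); lane(W,col)
K=W.reshape(-1,3);C=col.reshape(-1,3)
k=(np.hypot(K[:,0]-467,K[:,1]+92.7)<30)&(K[:,2]>50)&(K[:,2]<66); q=K[k]
v=np.linalg.eigh(np.cov(q[:,:2].T))[1][:,1]; print('nut axis',np.degrees(np.arctan2(v[1],v[0])))
w=q[C[k].min(1)>150]; print('white',len(w),w.mean(0) if len(w) else 0)
m=(C[:,0]>110)&(C[:,1]<70)&(C[:,2]<70)&(K[:,2]>110)&(K[:,2]<140); p=K[m]; print('lever tip',len(p),p.mean(0),p.min(0),p.max(0))
E
```

```text
43.45 [ 530.18414155 -153.62019575  292.64256979] [-3.14046832e+00 -6.78807999e-04  1.63102129e+00]
lane 3769 51.2 -15.5 23.8 72.3 [190. 190. 186.]
lane 2965 51.2 -108.1 23.9 72.2 [58. 57. 58.]
nut axis -175.33893378530317
white 233 [460.83735388 -91.23352505  59.66788499]<stdin>:8: RuntimeWarning: Mean of empty slice.
  ret = um.true_divide(
Traceback (most recent call last):
ValueError: zero-size array to reduction operation minimum which has no identity
```

View pics/w8.png

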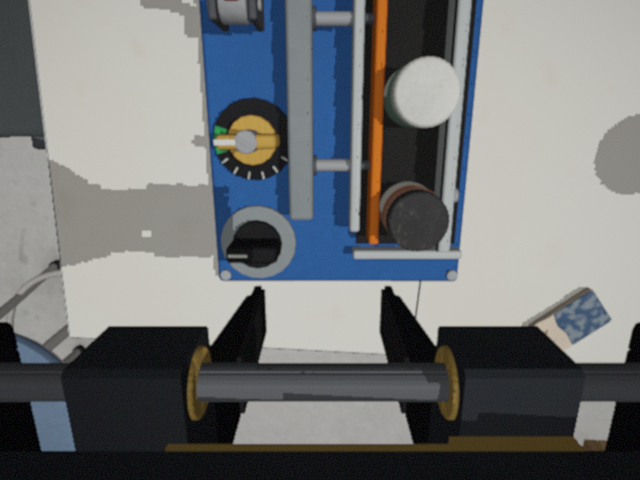

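The nut's white pointer (225,142) is in the green band (v≈2.58), the knob is off, and the jars sit at x=51.2. Before closing, I'm checking the lever and the yellow jar.

```bash
python3 - <<'E'
from h import *
for n in ['scene','side']:
    c=cam(n); W=pts(c); col=c['color'].astype(int); lane(W,col)
    K=W.reshape(-1,3);C=col.reshape(-1,3)
    m=(C[:,0]>90)&(C[:,1]<80)&(C[:,2]<80)&(K[:,2]>105)&(K[:,2]<145)&(K[:,0]<520)&(np.abs(K[:,1])<100); p=K[m]
    if len(p): print('lever tip',len(p),p.mean(0).round(),p.min(0).round(),p.max(0).round())
go(455.4,21.7,177,93.4)
a=np.linspace(1.307,-0.02,11); y=75*np.cos(a); z=75*np.sin(a)
for i in range(10): print(round(y[i+1]-y[i],1),round(-(z[i+1]-z[i]),1))
E
```

```text
lane 166 50.5 88.4 26.1 72.2 [58. 58. 57.]
lane 186 51.0 -17.9 25.1 72.0 [232. 231. 226.]
lane 208 51.2 -111.0 25.0 72.7 [60. 59. 59.]
lever tip 59 [455.  16. 121.] [444.   7. 106.] [468.  24. 131.]
lane 100 51.7 -104.1 25.4 69.9 [64.  61.5 60. ]
lane 124 54.6 -11.9 26.3 70.0 [191.5 189.  184.5]
lane 135 51.5 92.7 28.4 70.6 [67. 66. 65.]
lever tip 34 [458.  28. 122.] [447.  22. 114.] [469.  36. 128.]
turn 0.08 shift 179.3 -64.4 116.2
9.4 3.2
8.9 4.4
8.2 5.6
7.4 6.6
6.5 7.5
5.4 8.3
4.3 9.0
3.1 9.5
1.8 9.8
0.5 9.9
```

The yellow jar seems to have been knocked to y≈90, on the edge of the limit, so I'm measuring it up close.

jog_arm(
  motion=[
    [0,0,0,43,22.6,0,76],
    [0,0,0,43,22.6,0,76],
    [0,0,0,43,22.6,0,76],
    [0,0,0,0,0,0,76],
    [0,0,0,0,0,0,76],
  ],
)

```text
t: 44.22
eef_pos: [590.3, -21.1, 293.1]
tcp_rot: [-3.141, 0.0, 1.632]
ft_force: [0.0, -0.3, -0.3]
opening: 0.799
grip_force: 0.0
```

```bash
python3 - <<'E'
from h import *
c=cam('wrist'); W=pts(c); col=c['color'].astype(int); save(c,'w9.png'); lane(W,col)
R=np.array([[np.cos(YAW),np.sin(YAW)],[-np.sin(YAW),np.cos(YAW)]])
K=W.reshape(-1,3);C=col.reshape(-1,3)
m=(C[:,0]>90)&(C[:,1]<80)&(C[:,2]<80)&(K[:,2]>105)&(K[:,2]<145)&(K[:,0]<520)&(np.abs(K[:,1])<100); p=K[m]
if len(p): print('lever tip',len(p),p.mean(0).round(),p.min(0).round(),p.max(0).round())
E
```

```text
lane 3438 50.7 89.9 23.5 72.4 [61. 61. 61.]
lane 2689 51.7 -15.0 23.9 72.3 [202. 201. 197.]
lane 850 51.8 -102.0 22.7 71.9 [61. 60. 60.]
lever tip 1026 [458.  22. 124.] [444.  15. 112.] [468.  29. 128.]
```

View pics/w9.png

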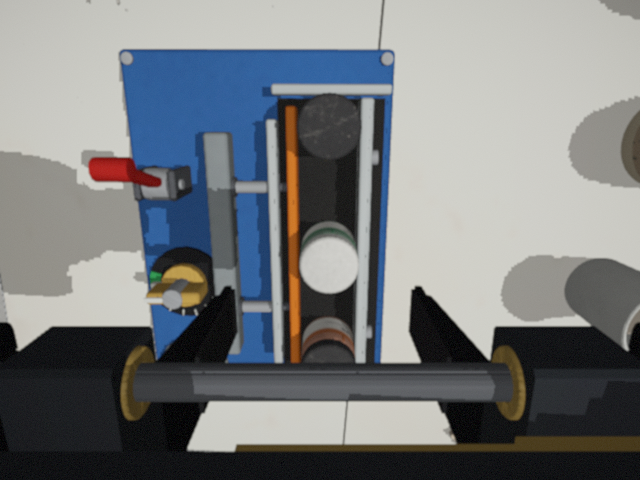

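The yellow jar rests against the end wall at y=89.9. The wall keeps it inside the limit of 92 and it's upright, so I'm leaving it. The lever tip is at (456,22), as expected, so I'm closing it now.

```bash
python3 - <<'E'
from h import *
go(456,22,177,93.4)
E
```

```text
turn 0.04 shift 51.5 -131.4 116.2
```

jog_arm(
  motion=[
    [0,0,0,17.2,-43.8,0,50],
    [0,0,0,17.2,-43.8,0,50],
    [0,0,0,17.1,-43.8,0,50],
    [0,0,0,0,0,0,50],
    [0,0,0,0,0,50,50],
    [0,0,0,0,0,50,50],
    [0,0,0,0,0,16,50],
    [0,0,0,0,0,0,50],
  ],
)

```text
t: 45.28
eef_pos: [456.7, 21.5, 176.2]
tcp_rot: [-3.14, -0.0, 1.63]
ft_force: [-0.1, 0.3, 0.7]
opening: 0.523
grip_force: 0.0
```

jog_arm(
  motion=[
    [0,0,0,0,0,0,0],
    [0,0,0,0,0,0,0],
    [0,0,0,0,0,0,0],
    [0,0,0,0,0,0,0],
    [0,0,0,0,0,0,0],
  ],
)

```text
t: 45.9
eef_pos: [456.2, 22.4, 177.6]
tcp_rot: [-3.141, -0.0, 1.631]
ft_force: [-3.7, -0.1, 6.6]
opening: 0.25
grip_force: 30.0
```

jog_arm(
  motion=[
    [0,0,0,9.4,0,3.2,0],
    [0,0,0,8.9,0,4.4,0],
    [0,0,0,8.2,0,5.6,0],
    [0,0,0,7.4,0,6.6,0],
    [0,0,0,6.5,0,7.5,0],
    [0,0,0,5.4,0,8.3,0],
    [0,0,0,4.3,0,9,0],
    [0,0,0,3.1,0,9.5,0],
    [0,0,0,1.8,0,9.8,0],
    [0,0,0,0.5,0,9.9,0],
  ],
)

```text
t: 47.15
eef_pos: [452.8, 78.3, 103.4]
tcp_rot: [-3.141, -0.0, 1.631]
ft_force: [-3.0, 4.3, 5.1]
opening: 0.251
grip_force: 30.0
```

jog_arm(
  motion=[
    [0,0,0,0,0,0,0],
    [0,0,0,0,0,0,0],
  ],
)

```text
t: 47.4
eef_pos: [452.8, 78.2, 103.3]
tcp_rot: [-3.141, -0.0, 1.631]
ft_force: [-1.9, 5.7, 0.1]
opening: 0.251
grip_force: 30.0
```

jog_arm(
  motion=[
    [0,0,0,0,0,2,0],
    [0,0,0,0,0,0,0],
    [0,0,0,0,0,0,50],
    [0,0,0,0,0,0,50],
    [0,0,0,0,0,0,50],
  ],
)

```text
t: 48.02
eef_pos: [453.3, 77.7, 101.3]
tcp_rot: [3.141, -0.0, 1.631]
ft_force: [0.4, 0.3, -0.0]
opening: 0.496
grip_force: 0.0
```

jog_arm(
  motion=[
    [0,0,0,0,0,-40,50],
    [0,0,0,0,0,-50,50],
    [0,0,0,0,0,-50,50],
    [0,0,0,0,0,-50,50],
    [0,0,0,-50,15,0,50],
    [0,0,0,-50,15,0,50],
    [0,0,0,-30,15,0,50],
    [0,0,0,0,0,0,50],
    [0,0,0,0,0,0,50],
  ],
)

```text
t: 49.15
eef_pos: [505.5, -49.0, 291.0]
tcp_rot: [-3.141, -0.0, 1.631]
ft_force: [-0.4, 0.2, 0.8]
opening: 0.526
grip_force: 0.0
```

```bash
python3 - <<'E'
from h import *
R=np.array([[np.cos(YAW),np.sin(YAW)],[-np.sin(YAW),np.cos(YAW)]])
for n in ['wrist','scene','side']:
    c=cam(n); W=pts(c); col=c['color'].astype(int); lane(W,col)
    save(c,n+'10.png')
    if n!='wrist': continue
    p=W[(col[...,0]>110)&(col[...,1]<70)&(col[...,2]<70)&(W[...,2]>25)&(W[...,2]<140)&(W[...,1]<130)&(W[...,0]<520)]
    q=(p[:,:2]-O)@R.T; print('lever',len(p))
    for y in range(60,130,8):
        k=np.abs(q[:,1]-y)<4
        if k.any(): print(y,np.percentile(p[k,2],[50,95]).round(1))
E
```

```text
lane 3814 51.4 90.0 23.9 72.3 [63. 62. 63.]
lane 2910 51.4 -15.2 23.8 72.2 [206. 206. 202.]
lane 343 52.5 -92.0 13.7 71.6 [57. 57. 57.]
lever 2075
60 [51.  52.1]
68 [51.4 52.7]
76 [51.6 52.9]
84 [52.1 53.4]
92 [52.5 53.6]
100 [52.7 54.3]
108 [53.1 54.6]
116 [56.2 58.6]
124 [56.8 58.6]
lane 164 51.2 86.2 24.9 72.8 [58. 58. 57.]
lane 185 51.2 -16.1 25.9 72.3 [232. 230. 225.]
lane 211 50.9 -110.3 25.1 72.6 [60. 58. 59.]
lane 105 56.0 -104.3 29.1 70.3 [62. 60. 59.]
lane 119 55.4 -13.1 27.4 70.7 [189. 187. 182.]
lane 137 54.6 95.0 25.6 70.4 [66. 64. 64.]
```

View pics/wrist10.png

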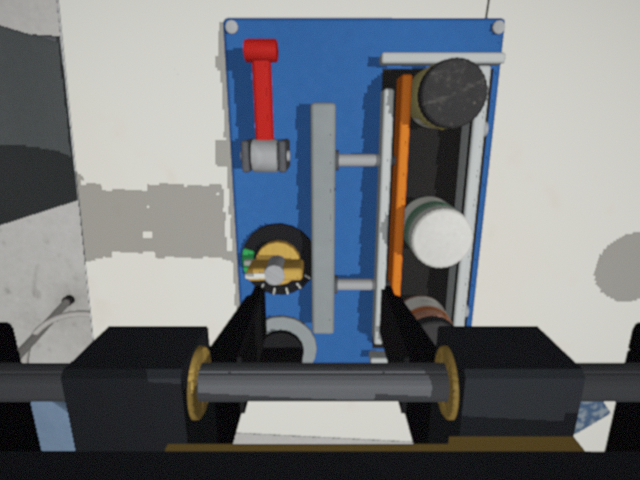

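```bash
python3 - <<'E'
from h import *
R=np.array([[np.cos(YAW),np.sin(YAW)],[-np.sin(YAW),np.cos(YAW)]])
d=np.load('w1.npy');W=d[...,:3];col=d[...,3:]
p=W[(col[...,0]>110)&(col[...,1]<70)&(col[...,2]<70)&(W[...,2]>25)&(W[...,2]<140)&(W[...,1]<130)&(W[...,0]<520)]
q=(p[:,:2]-O)@R.T
for y in range(60,130,8):
    k=np.abs(q[:,1]-y)<4
    if k.any(): print(y,np.percentile(p[k,2],[50,95]).round(1))
go(452.3,77,160,93.4)
E
```

```text
60 [50.1 51.4]
68 [50.3 51.5]
76 [50.3 51.7]
84 [50.2 51.6]
92 [50.2 51.7]
100 [50.3 51.8]
108 [50.3 51.5]
116 [52.9 54.9]
124 [53.2 55.1]
turn 0.11 shift 128.4 -45.7 131.3
```

jog_arm(
  motion=[
    [0,0,0,42.8,-15.2,0,0],
    [0,0,0,42.8,-15.2,0,0],
    [0,0,0,42.8,-15.2,0,0],
    [0,0,0,0,0,45,0],
    [0,0,0,0,0,45,0],
    [0,0,0,0,0,41,0],
    [0,0,0,0,0,20,0],
    [0,0,0,0,0,7,0],
    [0,0,0,0,0,0,0],
  ],
)

```text
t: 50.42
eef_pos: [452.7, 76.4, 133.5]
tcp_rot: [3.141, -0.0, 1.632]
ft_force: [0.5, -0.0, 0.1]
opening: 0.004
grip_force: 0.0
```

jog_arm(
  motion=[
    [0,0,0,0,0,1,0],
    [0,0,0,0,0,0,0],
    [0,0,0,0,0,1,0],
    [0,0,0,0,0,0,0],
  ],
)

```text
t: 50.92
eef_pos: [452.9, 76.1, 131.6]
tcp_rot: [3.141, -0.0, 1.631]
ft_force: [-0.2, 0.5, 5.7]
opening: 0.003
grip_force: 2.7
```

jog_arm(
  motion=[
    [0,0,0,0,0,0.7,0],
    [0,0,0,0,0,0,0],
    [0,0,0,0,0,-40,0],
    [0,0,0,0,0,-50,0],
    [0,0,0,0,0,-60,0],
    [0,0,0,-50,15,0,50],
    [0,0,0,-50,15,0,50],
    [0,0,0,-30,15,0,50],
    [0,0,0,0,0,0,50],
    [0,0,0,0,0,0,50],
  ],
)

```text
t: 52.18
eef_pos: [504.9, -50.5, 280.3]
tcp_rot: [-3.141, -0.0, 1.631]
ft_force: [-0.2, 0.5, -0.9]
opening: 0.475
grip_force: 0.0
```

```bash
python3 - <<'E'
from h import *
R=np.array([[np.cos(YAW),np.sin(YAW)],[-np.sin(YAW),np.cos(YAW)]])
for n in ['wrist','scene']:
    c=cam(n); W=pts(c); col=c['color'].astype(int); lane(W,col)
    if n!='wrist': continue
    p=W[(col[...,0]>110)&(col[...,1]<70)&(col[...,2]<70)&(W[...,2]>25)&(W[...,2]<140)&(W[...,1]<130)&(W[...,0]<520)]
    q=(p[:,:2]-O)@R.T
    for y in (60,84,108,116,124):
        k=np.abs(q[:,1]-y)<4
        if k.any(): print(y,np.percentile(p[k,2],[50,95]).round(1))
print(env.state()['ft_force'],env.state()['t'])
print(env.job_done())
E
```

```text
lane 4137 51.3 90.1 23.8 72.3 [64. 63. 64.]
lane 3101 51.4 -15.3 23.9 72.2 [209. 208. 204.]
lane 133 47.4 -88.7 12.3 69.4 [32. 33. 33.]
60 [50.4 51.9]
84 [50.2 51.5]
108 [50.1 51.5]
116 [52.8 55. ]
124 [53.3 55. ]
lane 143 52.5 84.7 26.3 71.9 [59. 57. 58.]
lane 191 50.1 -17.2 26.0 72.3 [232. 231. 225.]
lane 207 50.1 -109.1 25.1 72.4 [60. 59. 59.]
[ 0.87064302 -0.34875129  0.14019547] 52.275
the job is handed in; nothing more can be done
None
```

The job is handed in at about 52 s (no verdict was shown): the knob is off, the three jars present (orange, green, yellow) are clamped at x ≈ 51 mm, the nut is in the green band (about 2.58 rad) and the lever is fully closed; the yellow jar had shifted to y ≈ 90 mm against the end wall, inside the 92 mm limit, so I left it there.

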